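# Check the suction-table pump's oil with its dipstick

### The arm

A 6-joint arm with a two-finger parallel gripper is mounted at the origin on the work surface. World frame = base frame: x ahead of the robot, y to its left, z up, the work surface at z = 0. Lengths are in mm, angles in rad, forces in N, time in s.
With the tool pointing down it reaches from about 400 to 925 mm from the base axis. Payload 12.5 kg.
Tool frame: the origin (TCP) lies between the finger pads; the fingertips stand 14 mm ahead of it and the grasp point (between the pads) lies 5 mm behind it; x points along the fingers, y is the direction in which the jaws open and shut, and the axes are right-handed (so a half turn about x gives the same grasp; the last joint's range is limited). The gripper opens to 95 mm and grips with 3 to 60 N. Pads are 20 mm wide; open, the fingers measure 119 mm over their backs; the gripper's body (75 mm by 180 mm) begins 59 mm behind the grasp point.
Start: joints at [1.05, 0.491, 1.559, -0, 1.092, -0.106], TCP at [251.866, 572.025, 200.461] pointing down, gripper open.
Joint ranges: [-3.1, 3.1], [-0.84, 2.19], [0.05, 2.79], [-1.13, 4.28], [0.06, 2.93], [-2.69, 2.69]. Speed limits (rad/s): [2.22, 2.22, 2.79, 3.14, 3.14, 3.14].

### API

Orientations are given as [roll, pitch, yaw] about the fixed x, y, z axes, in that order (R = Rz(yaw) Ry(pitch) Rx(roll)).
In Python, from cell import env, cams gives the robot as it stands.
- The arm moves only by the tool carry_out, never from a script. Its arguments are lists of equal length, an entry for each row: "grip": the closure, from -1 (fully open) to 1 (shut); "linear": the shift along the tool's x, y, z scaled (see below), a list of three; "turn": the turn about the tool's x scaled (see below). In form: {"grip": [grip, ...], "linear": [[tx, ty, tz], ...], "turn": [turn, ...]}. A call has 1 to 5 rows; each row shifts and turns the commanded pose from where the row before left it, along the tool's axes as they then stand; what a row does not reach is not made up. The controller multiplies each number of a shift by 0.5 m and each number of a turn by 180 degrees. A row lasts 1/10 s, in which the tool goes at most 50 mm and 8.59 degrees, less where a joint would pass 70% of its speed; a pose out of reach is approached as far as the arm can. A call with a number of a shift or a turn outside -1 to 1 is refused whole. A call with a gripper value outside its range is refused whole. The fingers move at their own pace and stop on an object; the grip force is fixed at half the most. Time passes only in rows, so rows that do not move let the fingers close. It gives the time, the measured TCP pose, the force and the opening at its end, in the units of the state.
- env.state(): the state, without advancing time (a new reading comes with each control period).
- cams.read_camera(name): name is "scene" or "top"; returns the picture (420x560x3 uint8, blue, green, red); there is no depth.
- cams.camera_info(name): a dict with "fx", "fy", "cx", "cy" (pixels), "view" (4x4, takes a point from world to camera coordinates). Camera axes: x right, y down, z forward; pixel columns grow to the right and rows downward; lengths in mm; the calibration is good to about 2 mm. A picture is of the moment at which its call begins. camera_info takes no time and is no camera call.
- env.job_done(): hands the job in, once; it reports no verdict.
The state is a dict: "t": time; "joints": joint angles; "qvel": joint speeds; "tau": joint torques, N m; "eef_pos": TCP position; "tcp_rot": TCP orientation; "ft_force": force on the tool from outside, world axes, zero at the start; "moment": the same for the moment, N m; "opening": opening from 0.0 (shut) to 1.0 (fully open).
Only numpy, scipy, OpenCV 4.12 (cv2) and the standard library are available. Lean on these libraries where they do the work, as an engineer would, in place of code of your own. Each camera call takes 0.05 s, during which the arm holds its last target. There are 200 camera calls.

### The job

Stop the vacuum pump: turn the bar handle of the rotary switch on its terminal box anticlockwise (seen from above) until it clicks past its detent into off. Then take the wiped dipstick from its wooden rest, push it down the pump's slanting guide tube until its collar stops on the tube's mouth, and draw it out again. Finish while still holding it for reading, level and still with its tip a hand's breadth above the white blotter pad and touching nothing else (do not put it down), with the pump left off and nothing else on the bench knocked about.

Things in the scene. Friction and masses are not known exactly. Their poses are not given: they have to be found in the camera images.
- pump_switch (a joint): angle of the pump's rotary switch handle about its upright axis: 0 = on (start), 1.05 = off, anticlockwise from above positive. An over-centre spring detent holds it against a stop at either end: about 0.2 N m is needed to start it, and past 0.52 (half-way) it snaps on to 1.05.
- switch_grip (a point): middle of the switch's black bar handle, on its turning axis, 29 mm above the switch plate, about 219 mm above the bench. The bar is 46 mm long, 13 mm wide, standing from 6 to 40 mm above the plate (top 11 mm above this point), over a round boss 36 mm across and 6 mm high. The point's x axis runs along the bar, z up, and turns with the handle. Square grey terminal box 94 mm across below it, on the motor, its lid 3 mm below the plate's face.
- pump: oil-lubricated vacuum pump, fixed: 340 mm long along its own y axis, 136 mm wide; grey finned motor at the -y end, bare cast oil case at the +y end (top 165 mm above the bench, end face at y = +142 mm; fittings on the case reach 202 mm, a black exhaust cap 193 mm). Origin: centre of its footprint on the bench; x points away from the robot at yaw 0. The switch axis stands at y = -100 mm on its midline, the guide tube's mouth at y = +200 mm.
- guide_tube: steel dipstick tube that rises from the pump's +y end face and leans 40 degrees from upright towards the pump's +y. Origin: centre of its open mouth, 165 mm above the bench; z points out of the tube along its axis (up and away from the pump), so the rod goes in along -z. Mouth flared to 22 mm inside and 28 mm outside, narrowing within 14 mm to a 12 mm bore; free depth below the mouth more than 155 mm. Fixed.
- dipstick_grip (a point): middle of the dipstick's handle: round black grip 16 mm thick and 50 mm long, centred on this point. The point's x axis runs along the rod from handle to tip. The dipstick (about 60 g, free to roll about its own axis) starts lying level in the two notches of its rest, this point about 45 mm above the bench, with clear bench under the handle. Balance point 73 mm from here towards the tip.
- dipstick_collar (a point): centre of the lower face (towards the tip) of the dipstick's collar, a steel disc 29 mm across and 6 mm thick; this face seats on the tube's mouth. 39 mm from the handle's middle, 150 mm from the tip. x axis along the rod towards the tip.
- dipstick_tip (a point): end of the dipstick's tip: steel rod 6 mm thick, 150 mm long from the collar, slightly pointed, with two dark ring marks 15 and 45 mm from the end. 189 mm from the handle's middle. x axis along the rod, pointing out of the tip.
- dip_rest: wooden rest, fixed: foot 125 x 62 x 12 mm, two notched uprights 52 mm high, 100 mm apart. Origin: centre of its foot on the bench; x axis runs along the rod that lies on it, towards the tip.
- blotter: white blotter pad lying on the bench, fixed, 140 (x) x 180 (y) x 3 mm; origin at the centre of its underside.
- paste_jar: lidded glass jar, 64 mm across, 80 mm high; a bystander in front of the pump; origin under its centre.
- oil_bottle: grey plastic bottle, 64 mm across, 140 mm high; a bystander at the back left; origin under its centre.
- filter_element: pleated paper filter cartridge standing on end, 62 mm across, 85 mm high; a bystander at the back left; origin under its centre.
- weight: steel block weight 75 x 45 x 28 mm with a small knob on top; a bystander at the front left; origin under its centre.
- spanner: steel wrench 160 mm long lying flat in front of the motor; a bystander.
- paste_brush: wooden-handled brush 200 mm long lying at the right; a bystander.
- bone_folder: flat ivory-coloured strip 150 x 22 x 6 mm lying at the back left; a bystander; origin under its centre.
Mind the look-alikes: they are no part of the job. What is shaped like the part that bears dipstick_grip but purple is not meant.

How it is judged (in metres and radians):
On the way, in this order (a step that is already met when the one before it is completed fails the run):
1. the switch has clicked past its detent into off (value of joint pump_switch above 0.95 rad), for 0.2 s.
2. the dipstick is down the guide tube with its collar stopped on the mouth (z of dipstick_collar in the frame of guide_tube below 0.004 m and distance between dipstick_collar and guide_tube below 0.009 m), for 0.2 s.
At the end, for the whole second after the job is handed in: The pump's switch is in off (above 0.95). The dipstick is held in the fingers, at rest, level within 15 degrees, its tip over the blotter pad (140 x 180 mm) and 50 to 200 mm above the bench, handle at least 50 mm above it, and it touches neither pump, rest, blotter nor bystanders (value of joint pump_switch above 0.95 rad and angle between dipstick_grip's own x axis and vertical between 1.309 and 1.833 rad and height (world z) of dipstick_tip between 0.05 and 0.2 m and height (world z) of dipstick_grip above 0.05 m and x of dipstick_tip in the frame of blotter between -0.07 and 0.07 m and y of dipstick_tip in the frame of blotter between -0.09 and 0.09 m and contact force between the fingers and dipstick above 1 N and contact force between dipstick and pump below 0.1 N and contact force between dipstick and dip_rest below 0.1 N and contact force between dipstick and blotter below 0.1 N and contact force between dipstick and paste_jar below 0.1 N and contact force between dipstick and oil_bottle below 0.1 N and contact force between dipstick and filter_element below 0.1 N and contact force between dipstick and weight below 0.1 N and contact force between dipstick and spanner below 0.1 N and contact force between dipstick and paste_brush below 0.1 N and contact force between dipstick and bone_folder below 0.1 N and linear speed of dipstick below 0.03 m/s and angular speed of dipstick below 0.2 rad/s); the arm keeps its last pose, push and grip.
It fails at once if the dipstick is put into the guide tube while the pump is still on (value of joint pump_switch below 0.5 rad and z of dipstick_tip in the frame of guide_tube below -0.03 m and x of dipstick_tip in the frame of guide_tube between -0.008 and 0.008 m and y of dipstick_tip in the frame of guide_tube between -0.008 and 0.008 m).
It fails at once if a bystander on the bench is knocked more than 30 mm from its place (distance of any of paste_jar, oil_bottle, filter_element, weight, spanner, paste_brush, bone_folder from where it was at the start of the episode above 0.03 m).
It also fails if it takes over 67 s, if anything falls off the work surface, if the arm or the gripper's body presses on something with over 40 N, if the wrist force passes 120 N, or if a joint passes its speed limit or range.

## Working session

There is one attempt and no reset: what is moved stays moved. The work goes in short steps, Python scripts to look and compute and a tool call to move; the robot and the scene stay as the last step left them, time stands still between calls to the robot, and variables do not carry over. Pictures are saved under pics/ and viewed, about 8 in all and at most 12, crops included, and the job is handed in when it is done.

Besides the shell and the picture viewer there is one more tool, called by a JSON object that holds its "api" and its "payload", one argument or row to a line. carry_out: Moves the arm, as the interface text tells. Shifts and turns lie within -1 to 1; 1 stands for 0.5 m of shift or 180 degrees of turn. Its arguments: {"type":"object","properties":{"grip":{"type":"array"},"linear":{"type":"array"},"turn":{"type":"array"}},"required":["grip","linear","turn"]}

```bash
ls; mkdir -p pics; python3 - <<'E'
from cell import env,cams
import cv2,numpy as np
for n in("scene","top"):
    im=cams.read_camera(n);cv2.imwrite(f"pics/{n}0.png",im)
    i=cams.camera_info(n);print(n,i["fx"],i["fy"],i["cx"],i["cy"]);print(np.round(i["view"],4).tolist())
print(env.state())
a=cv2.imread("pics/scene0.png");b=cv2.imread("pics/top0.png")
E
```

```text
pics
scene 446.4990399083567 446.4990399083567 279.6732601932708 205.61134425598829
[[-0.8878, 0.4602, 0.0079, 417.4783], [0.2653, 0.5257, -0.8082, 4.9812], [-0.3761, -0.7154, -0.5888, 1427.5623], [0.0, 0.0, 0.0, 1.0]]
top 423.1706877987947 423.1706877987947 278.18885668128956 208.76977443474544
[[0.0227, -0.9997, 0.0033, 4.2481], [-0.9953, -0.0229, -0.0944, 451.2728], [0.0945, -0.0011, -0.9955, 1535.105], [0.0, 0.0, 0.0, 1.0]]
{'t': 0.1, 'joints': array([ 1.05038449e+00,  4.91494539e-01,  1.55937500e+00, -1.72645620e-05,
        1.09173066e+00, -1.05576609e-01]), 'qvel': array([ 0.00059034, -0.00208296, -0.00348029,  0.00119123, -0.0001316 ,
       -0.00028805]), 'tau': array([ 1.76274381e-03, -6.13625264e+01, -2.58604091e+01,  6.93594874e-02,
        4.69489151e-02, -2.30275771e-05]), 'eef_pos': array([251.75374539, 571.80082839, 199.92779738]), 'tcp_rot': array([-1.66117576,  1.56978867, -2.07600302]), 'ft_force': array([-1.34657661, -0.44507455, -0.52206294]), 'moment': array([ 0.01653344, -0.01048629,  0.00045906]), 'opening': 0.9981506377782137}
```

View pics/scene0.png

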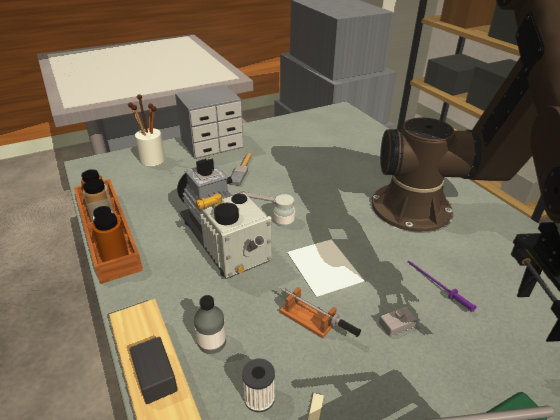

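View pics/top0.png

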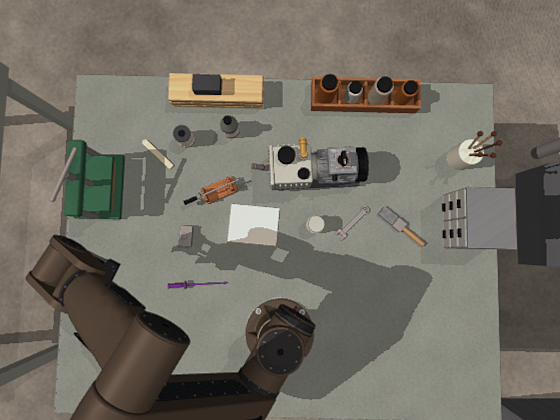

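The top view shows the pump at about (270-370, 140-190), the guide tube mouth near (255,166) and the white blotter at (253,224). The black-handled dipstick lies on its orange rest, handle near (190,201). Possible mix-ups are the black-handled dipstick (190,201) and the purple look-alike (180,285). For the switch bar at (343,158), the exhaust cap at (286,155) and the fitting at (304,173) could be mistaken. I choose the black dipstick and the bar on the motor, and will check both in a close crop.

```bash
python3 - <<'E'
import cv2,numpy as np
b=cv2.imread("pics/top0.png");a=cv2.imread("pics/scene0.png")
t=cv2.resize(b[135:215,180:380],None,fx=4,fy=4,interpolation=cv2.INTER_CUBIC)
s=cv2.resize(a[155:285,165:305],None,fx=2,fy=2,interpolation=cv2.INTER_CUBIC)
s2=cv2.resize(a[270:345,265:370],None,fx=3.4,fy=3.4,interpolation=cv2.INTER_CUBIC)
o=np.zeros((600,800,3),np.uint8);o[:320]=t;o[325:585,:280]=s;o[325:325+s2.shape[0],300:300+s2.shape[1]]=s2
cv2.imwrite("pics/crop1.png",o)
E
cat > h.py <<'E'
import numpy as np,cv2
from cell import env,cams
from scipy.spatial.transform import Rotation as Ro
def ray(n,u,v):
    i=cams.camera_info(n);V=np.array(i["view"]);R=V[:3,:3]
    return -R.T@V[:3,3],R.T@np.array([(u-i["cx"])/i["fx"],(v-i["cy"])/i["fy"],1])
def onz(n,u,v,z):
    c,d=ray(n,u,v);return c+d*(z-c[2])/d[2]
def two(p,q):
    (c,d),(e,f)=ray("top",*p),ray("scene",*q)
    s=np.linalg.lstsq(np.c_[d,-f],e-c,rcond=None)[0];a=c+s[0]*d;b=e+s[1]*f
    return (a+b)/2,np.linalg.norm(a-b)
def proj(n,p):
    i=cams.camera_info(n);V=np.array(i["view"]);c=V[:3,:3]@np.array(p)+V[:3,3]
    return i["fx"]*c[0]/c[2]+i["cx"],i["fy"]*c[1]/c[2]+i["cy"]
def tool():
    s=env.state();R=Ro.from_euler("xyz",s["tcp_rot"]).as_matrix();return s,R
def plan(target,yawdir=None):
    """tool-frame shift (units 0.5 m) to target TCP; turn so jaw axis is along yawdir (deg, mod 180)"""
    s,R=tool();d=R.T@(np.array(target)-s["eef_pos"])
    ya=np.degrees(np.arctan2(R[1,1],R[0,1]))
    print("t",round(s["t"],2),"pos",s["eef_pos"].round(1),"jaw",round(ya,1),"j",s["joints"].round(2),"F",s["ft_force"].round(1),"op",round(s["opening"],3))
    print("shift units",(d/500).round(4))
    if yawdir is not None:
        t=(yawdir-ya+90)%180-90;print("world turn deg",round(t,1),"turn units",round(-t/180,4))
E
```

```text
(no output)
```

View pics/crop1.png

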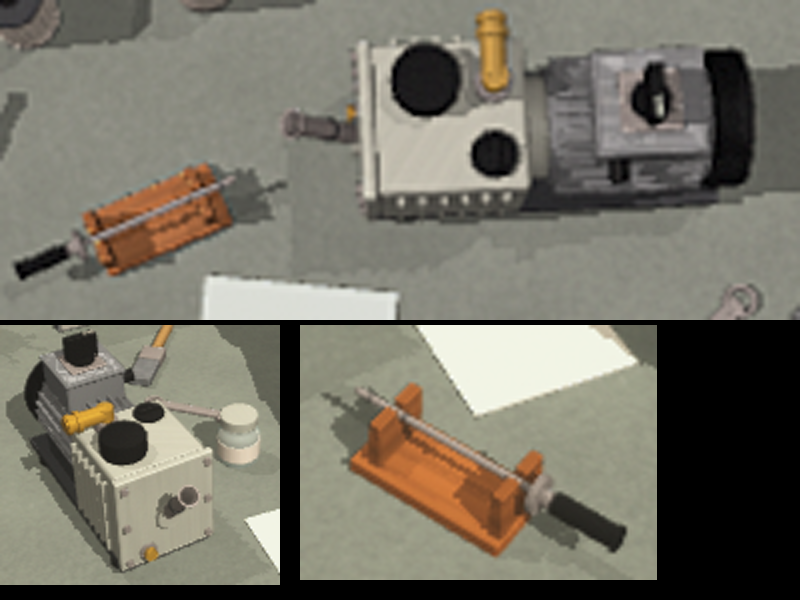

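The crop confirms the black-handled dipstick, with its grip at top (190.5,200.5) and tip at (238,180). The tube mouth is at top (252.5,166) and scene (258.5,240). The black switch bar is at top (343.3,158.8) and scene (205,166).

```bash
python3 - <<'E'
from h import *
T=lambda X,Y:(180+X/4-.4,135+Y/4-.4)
print("switch onz",onz("top",*T(653,94),228),two(T(653,94),(205,164)))
print("mouth",onz("top",*T(290,123),165),two(T(290,123),(258.5,240)))
print("grip",onz("top",*T(42,262),45),two(T(42,262),(348.8,328.2)))
print("tip",onz("top",*T(233,180),45),two(T(233,180),(282.6,289.1)))
print("collar",onz("top",*T(80,246),45))
b=cv2.imread("pics/top0.png")
# handle mask, blotter mask
g=b.max(2)
m=np.uint8(g<50)*255
for nm,(x0,x1,y0,y1) in {"handle":(180,200,193,207),"switch":(335,352,148,168)}.items():
    ys,xs=np.nonzero(m[y0:y1,x0:x1]);P=np.c_[xs+x0,ys+y0].astype(float);r=cv2.minAreaRect(P.astype(np.float32));print(nm,len(P),P.mean(0),r)
w=np.uint8(b.min(2)>200);ys,xs=np.nonzero(w[195:260,220:290]);r=cv2.boxPoints(cv2.minAreaRect(np.c_[xs+220,ys+195].astype(np.float32)))
for p in r:print("blot",onz("top",*p,3).round(1))
for nm,(x,y) in {"jar":(315,223),"bottle":(229,123),"filter":(182,130),"weight":(186,232)}.items():print(nm,onz("top",x,y,50).round())
plan([0,0,0],0)
E
```

```text
switch onz [ 600.39004025 -190.00273885  228.        ] (array([ 601.71748489, -191.06092344,  218.99201405]), np.float64(1.4237893994848072))
mouth [582.31022838 105.93717571 165.        ] (array([581.84049661, 105.78281585, 167.39052531]), np.float64(0.007894990728938352))
grip [473.03395083 334.67474997  45.        ] (array([472.88021641, 334.78632733,  45.04314257]), np.float64(0.3829155341758125))
tip [552.19040313 163.99473797  45.        ] (array([550.43006836, 164.98850907,  45.6641226 ]), np.float64(3.9104601391306977))
collar [488.43256679 300.84133384  45.        ]
handle 45 [189.93333333 200.11111111] ((190.02587890625, 200.06036376953125), (3.2826614379882812, 12.605419158935547), 66.80140686035156)
switch 89 [342.41573034 158.2247191 ] ((342.5, 158.0), (14.0, 9.0), 90.0)
blot [332.8 199.3   3. ]
blot [468.4 191.6   3. ]
blot [456.2  12.6   3. ]
blot [320.8  21.7   3. ]
jar [ 400. -119.   50.]
bottle [761. 203.  50.]
filter [731. 374.  50.]
weight [357. 343.  50.]
t 0.1 pos [251.8 571.8 199.9] jaw 66.2 j [ 1.05  0.49  1.56 -0.    1.09 -0.11] F [-1.3 -0.4 -0.5] op 0.998
shift units [ 4.0110e-01 -1.2491e+00  1.0000e-04]
world turn deg -66.2 turn units 0.368
```

{"api": "carry_out", "payload": {
  "grip": [-1,-1,-1,-1,-1],
  "linear": [
    [-0.08,0,0],
    [-0.08,0,0],
    [0,0,0],
    [0,0,0],
    [0,0,0]
  ],
  "turn": [0.047,0.047,0.047,0.047,0.047]
}}

```text
t: 0.6
eef_pos: [251.8, 571.9, 280.4]
tcp_rot: [-0.773, 1.571, -1.932]
ft_force: [0.3, 0.1, -0.3]
opening: 0.999
```

{"api": "carry_out", "payload": {
  "grip": [-1,-1,-1,-1,-1],
  "linear": [
    [0,0,0],
    [0,0,0],
    [0,0,0],
    [0,0,0],
    [0,0,0]
  ],
  "turn": [0.047,0.047,0.047,0.047,0.047]
}}

```text
t: 1.1
eef_pos: [251.8, 571.9, 280.1]
tcp_rot: [-0.195, 1.57, -2.092]
ft_force: [-0.3, 0.7, -0.1]
opening: 1.0
```

{"api": "carry_out", "payload": {
  "grip": [-1,-1,-1,-1,-1],
  "linear": [
    [0,0,0],
    [0,0,0],
    [0,0,0],
    [0,0,0],
    [0,0,0]
  ],
  "turn": [0.047,0.047,0.047,0.047,0.047]
}}

```text
t: 1.6
eef_pos: [251.8, 571.9, 280.1]
tcp_rot: [0.546, 1.57, -2.089]
ft_force: [-0.6, 0.1, -0.7]
opening: 0.999
```

{"api": "carry_out", "payload": {
  "grip": [-1,-1,-1,-1],
  "linear": [
    [0,0,0],
    [0,0,0],
    [0,0,0],
    [0,0,0]
  ],
  "turn": [0.047,0.047,0.047,0]
}}

```text
t: 2.0
eef_pos: [251.8, 571.9, 280.1]
tcp_rot: [0.956, 1.57, -2.119]
ft_force: [-0.1, -0.0, 0.3]
opening: 0.998
```

```bash
python3 -c "
from h import *
plan([601.5,-190.5,280],-86.3)"
```

```text
t 2.0 pos [251.8 571.9 280.1] jaw -86.2 j [1.05 0.43 1.45 0.   1.27 2.55] F [-0.1 -0.   0.3] op 0.998
shift units [ 8.000e-04  1.568e+00 -5.962e-01]
world turn deg -0.1 turn units 0.0007
```

{"api": "carry_out", "payload": {
  "grip": [-1,-1,-1,-1,-1],
  "linear": [
    [0,0.087,-0.033],
    [0,0.087,-0.033],
    [0,0.087,-0.033],
    [0,0.087,-0.033],
    [0,0.087,-0.033]
  ],
  "turn": [0,0,0,0,0]
}}

```text
t: 2.5
eef_pos: [349.4, 359.0, 280.4]
tcp_rot: [-0.676, 1.571, 2.54]
ft_force: [0.3, 0.5, -0.3]
opening: 1.0
```

{"api": "carry_out", "payload": {
  "grip": [-1,-1,-1,-1,-1],
  "linear": [
    [0,0.087,-0.033],
    [0,0.087,-0.033],
    [0,0.087,-0.033],
    [0,0.087,-0.033],
    [0,0.087,-0.033]
  ],
  "turn": [0,0,0,0,0]
}}

```text
t: 3.0
eef_pos: [446.8, 147.6, 280.5]
tcp_rot: [-2.7, 1.57, 0.516]
ft_force: [0.6, 0.1, -0.1]
opening: 1.004
```

{"api": "carry_out", "payload": {
  "grip": [-1,-1,-1,-1,-1],
  "linear": [
    [0,0.087,-0.033],
    [0,0.087,-0.033],
    [0,0.087,-0.033],
    [0,0.087,-0.033],
    [0,0.087,-0.033]
  ],
  "turn": [0,0,0,0,0]
}}

```text
t: 3.5
eef_pos: [544.2, -63.8, 280.4]
tcp_rot: [-2.179, 1.571, 1.037]
ft_force: [0.8, 0.8, 0.0]
opening: 0.998
```

{"api": "carry_out", "payload": {
  "grip": [-1,-1,-1,-1],
  "linear": [
    [0,0.087,-0.033],
    [0,0.087,-0.033],
    [0,0.087,-0.033],
    [0,0,0]
  ],
  "turn": [0,0,0,0]
}}

```text
t: 3.9
eef_pos: [603.2, -193.2, 278.9]
tcp_rot: [0.231, 1.57, -2.84]
ft_force: [0.0, 0.7, -1.2]
opening: 0.997
```

```bash
python3 -c "
from h import *
plan([601.5,-190.5,216],-86.3)"
```

```text
t 3.9 pos [ 603.2 -193.2  278.9] jaw -86.0 j [-0.41  0.44  1.43 -0.    1.27  1.09] F [ 0.   0.7 -1.2] op 0.997
shift units [ 0.1259 -0.0057  0.003 ]
world turn deg -0.3 turn units 0.0018
```

{"api": "carry_out", "payload": {
  "grip": [-1,-1,-1,-1,-1],
  "linear": [
    [0.042,-0.006,0.003],
    [0.042,0,0],
    [0.042,0,0],
    [0,0,0],
    [0,0,0]
  ],
  "turn": [0,0,0,0,0]
}}

```text
t: 4.4
eef_pos: [600.5, -185.4, 217.9]
tcp_rot: [-1.059, 1.571, 2.154]
ft_force: [-0.1, 0.4, 1.5]
opening: 0.996
```

{"api": "carry_out", "payload": {
  "grip": [1,1,1,1,1],
  "linear": [
    [0,0,0],
    [0,0,0],
    [0,0,0],
    [0,0,0],
    [0,0,0]
  ],
  "turn": [0,0,0,0,0]
}}

```text
t: 4.9
eef_pos: [600.5, -185.8, 217.6]
tcp_rot: [3.025, 1.571, -0.047]
ft_force: [-0.1, -0.2, -0.1]
opening: 0.636
```

```bash
python3 -c "
from h import *
plan([601.5,-190.5,216],-86.3)"
```

```text
t 4.9 pos [ 600.5 -185.8  217.6] jaw -86.0 j [-0.41  0.48  1.53  0.    1.13  1.1 ] F [-0.1 -0.2 -0.1] op 0.636
shift units [ 0.0032  0.0096 -0.0014]
world turn deg -0.3 turn units 0.0014
```

{"api": "carry_out", "payload": {
  "grip": [1,1,1,1,1],
  "linear": [
    [0,0.01,-0.001],
    [0,0,0],
    [0,0,0],
    [0,0,0],
    [0,0,0]
  ],
  "turn": [0,0,0,0,0]
}}

```text
t: 5.4
eef_pos: [601.3, -190.7, 217.4]
tcp_rot: [-1.77, 1.571, 1.44]
ft_force: [0.2, -0.3, -0.2]
opening: 0.214
```

{"api": "carry_out", "payload": {
  "grip": [1,1,1,1,1],
  "linear": [
    [0,0,0],
    [0,0,0],
    [0,0,0],
    [0,0,0],
    [0,0,0]
  ],
  "turn": [0,0,0,0,0]
}}

```text
t: 5.9
eef_pos: [601.3, -190.7, 217.4]
tcp_rot: [-1.868, 1.571, 1.343]
ft_force: [-0.2, -0.9, 0.2]
opening: 0.009
```

```bash
python3 -c "
from h import *
plan([601.5,-190.5,216],-86.3)"
```

```text
t 5.9 pos [ 601.3 -190.7  217.4] jaw -86.0 j [-0.41  0.48  1.52  0.    1.13  1.09] F [-0.2 -0.9  0.2] op 0.009
shift units [ 0.0028 -0.0003 -0.0005]
world turn deg -0.3 turn units 0.0014
```

```bash
python3 - <<'E'
from h import *
for n,(y0,x0) in {"scene":(120,140),"top":(115,290)}.items():
    im=cams.read_camera(n);cv2.imwrite(f"pics/{n}1.png",im)
    c=cv2.resize(im[y0:y0+100,x0:x0+100],None,fx=4,fy=4,interpolation=cv2.INTER_CUBIC)
    o=c if n=="scene" else np.hstack([o,c])
cv2.imwrite("pics/crop2.png",o)
for p in([601.5,-190.5,219],[601.5,-190.5,190]):print(proj("scene",p),proj("top",p))
E
```

```text
(np.float64(204.88526823498373), np.float64(164.01809628686595)) (np.float64(342.5751634830098), np.float64(158.35924882273633))
(np.float64(205.84322330823946), np.float64(173.13543366911358)) (np.float64(341.22146409029637), np.float64(160.22239623681295))
```

View pics/crop2.png

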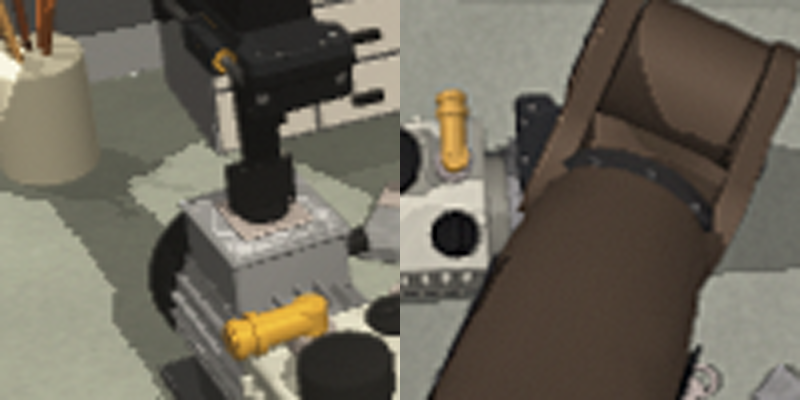

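{"api": "carry_out", "payload": {
  "grip": [1,1,1],
  "linear": [
    [0,0,0],
    [0,0,0],
    [0,0,0]
  ],
  "turn": [-0.04,-0.04,0]
}}

```text
t: 6.3
eef_pos: [601.3, -190.7, 217.4]
tcp_rot: [-2.23, 1.571, 1.233]
ft_force: [1.1, 0.6, 0.8]
opening: 0.006
```

```bash
python3 -c "
from h import *
plan([601.5,-190.5,216],-86.3)
print(env.state()['moment'])"
```

```text
t 6.3 pos [ 601.3 -190.7  217.4] jaw -71.5 j [-0.41  0.48  1.52  0.    1.13  0.84] F [1.1 0.6 0.8] op 0.006
shift units [ 0.0028 -0.0002 -0.0005]
world turn deg -14.8 turn units 0.082
[-0.02748198  0.16694754 -0.02609262]
```

```bash
python3 - <<'E'
from h import *
im=cams.read_camera("scene");a=cv2.imread("pics/scene0.png");b=cv2.imread("pics/top0.png")
f=lambda i,x,y:cv2.resize(cv2.convertScaleAbs(i[y:y+50,x:x+50],alpha=2,beta=10),(400,400),interpolation=cv2.INTER_NEAREST)[:, :390]
cv2.imwrite("pics/crop3.png",cv2.resize(np.hstack([f(a,180,140),f(im,180,140),f(b,320,135)]),(798,273)) )
E
```

```text
(no output)
```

View pics/crop3.png

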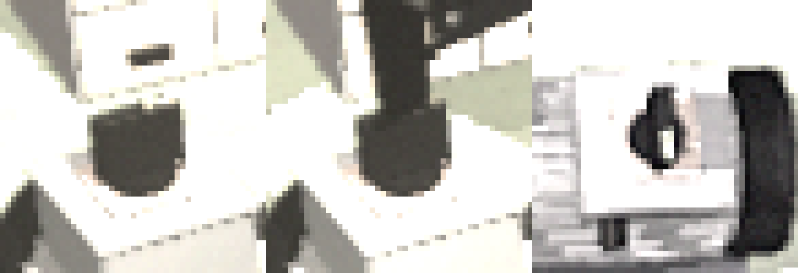

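{"api": "carry_out", "payload": {
  "grip": [1,1,1,1],
  "linear": [
    [-0.06,0,0],
    [-0.06,0,0],
    [0,0,0],
    [0,0,0]
  ],
  "turn": [0.04,0.04,0,0]
}}

```text
t: 6.75
eef_pos: [601.3, -190.7, 277.6]
tcp_rot: [2.764, 1.57, -0.31]
ft_force: [0.2, -0.2, -1.1]
opening: 0.006
```

```bash
python3 - <<'E'
from h import *
im=cams.read_camera("scene")
s,R=tool();p=s["eef_pos"];print(p)
for d in(-60,0,14):print(proj("scene",p+d*R[:,0]))
c=cv2.resize(cv2.convertScaleAbs(im[90:190,150:250],alpha=1.8,beta=10),(600,600),interpolation=cv2.INTER_NEAREST)
cv2.imwrite("pics/crop4.png",c)
E
```

```text
[ 600.97636241 -190.55945169  276.72184614]
(np.float64(200.86987127395975), np.float64(124.1508408055847))
(np.float64(203.0775747180006), np.float64(145.02963332213403))
(np.float64(203.57373447078447), np.float64(149.72193769906482))
```

View pics/crop4.png

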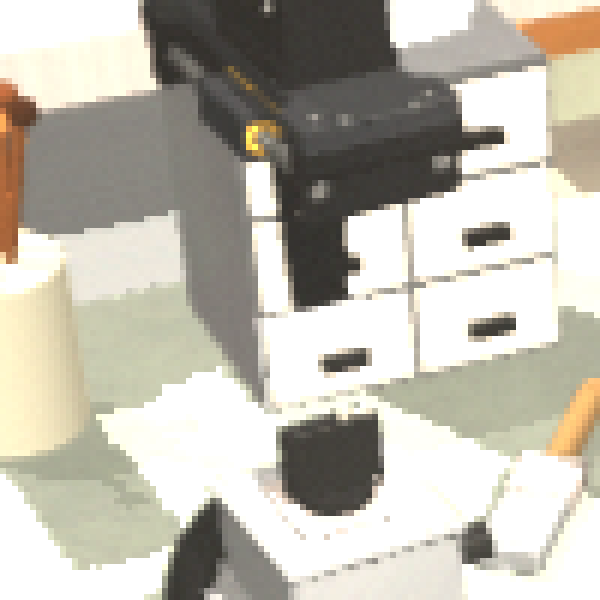

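The closed fingertips show at about (203.7,140.5), while the reported pose projects to (203.6,149.7). So the tips sit about 27 mm higher than the pose says, and they closed just above the bar. I will open and go about 26 mm lower.

{"api": "carry_out", "payload": {
  "grip": [-1,-1,-1,-1,-1],
  "linear": [
    [0,0,0],
    [0,0,0],
    [0,0,0],
    [0,0,0],
    [0,0,0]
  ],
  "turn": [0,0,0,0,0]
}}

```text
t: 7.3
eef_pos: [601.3, -190.7, 277.3]
tcp_rot: [-1.11, 1.571, 2.1]
ft_force: [-0.6, -0.2, -0.6]
opening: 0.363
```

{"api": "carry_out", "payload": {
  "grip": [-1,-1,-1,-1,-1],
  "linear": [
    [0.03,0,0],
    [0.04,0,0],
    [0.04,0,0],
    [0,0,0],
    [0,0,0]
  ],
  "turn": [0,0,0,0,0]
}}

```text
t: 7.8
eef_pos: [601.5, -190.8, 222.9]
tcp_rot: [-2.391, 1.571, 0.819]
ft_force: [0.1, 0.1, -0.0]
opening: 0.787
```

{"api": "carry_out", "payload": {
  "grip": [-1,-1,-1,-1,-1],
  "linear": [
    [0.02,0,0],
    [0.02,0,0],
    [0.01,0,0],
    [0,0,0],
    [0,0,0]
  ],
  "turn": [0,0,0,0,0]
}}

```text
t: 8.3
eef_pos: [601.4, -190.7, 197.5]
tcp_rot: [-2.091, 1.571, 1.119]
ft_force: [-0.9, 0.6, 0.1]
opening: 0.998
```

```bash
python3 - <<'E'
from h import *
plan([601.5,-190.5,192],-86.3)
im=cams.read_camera("scene")
c=cv2.resize(cv2.convertScaleAbs(im[110:190,150:250],alpha=1.8,beta=10),(750,600),interpolation=cv2.INTER_NEAREST)
cv2.imwrite("pics/crop5.png",c)
E
```

```text
t 8.3 pos [ 601.4 -190.7  197.5] jaw -86.0 j [-0.41  0.5   1.55  0.    1.09  1.09] F [-0.9  0.6  0.1] op 0.998
shift units [ 0.0109 -0.0004 -0.0003]
world turn deg -0.3 turn units 0.0014
```

View pics/crop5.png

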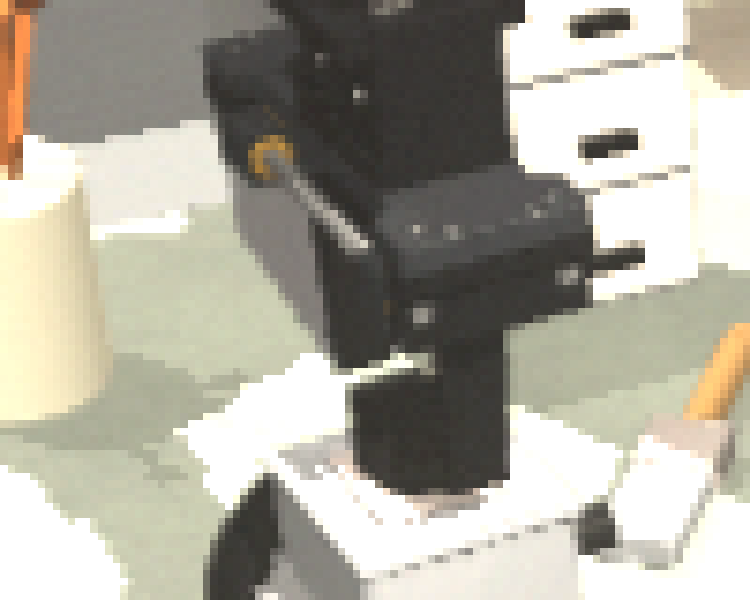

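{"api": "carry_out", "payload": {
  "grip": [1,1,1,1,1],
  "linear": [
    [0.004,0,0],
    [0,0,0],
    [0,0,0],
    [0,0,0],
    [0,0,0]
  ],
  "turn": [0,0,0,0,0]
}}

```text
t: 8.85
eef_pos: [601.3, -190.7, 195.5]
tcp_rot: [-3.05, 1.571, 0.16]
ft_force: [0.2, -0.2, -0.3]
opening: 0.637
```

{"api": "carry_out", "payload": {
  "grip": [1,1,1,1,1],
  "linear": [
    [0,0,0],
    [0,0,0],
    [0,0,0],
    [0,0,0],
    [0,0,0]
  ],
  "turn": [0,0,0,0,0]
}}

```text
t: 9.35
eef_pos: [601.3, -190.7, 195.4]
tcp_rot: [-1.972, 1.571, 1.239]
ft_force: [0.6, -0.7, -0.2]
opening: 0.213
```

{"api": "carry_out", "payload": {
  "grip": [1,1],
  "linear": [
    [0,0,0],
    [0,0,0]
  ],
  "turn": [0,0]
}}

```text
t: 9.55
eef_pos: [601.6, -194.0, 195.5]
tcp_rot: [1.726, 1.565, -1.347]
ft_force: [-1.1, -17.5, -4.5]
opening: 0.134
```

{"api": "carry_out", "payload": {
  "grip": [1,1,1,1,1],
  "linear": [
    [0,0.008,0],
    [0,0,0],
    [0,0,0],
    [0,0,0],
    [0,0,0]
  ],
  "turn": [0,0,-0.04,-0.04,0]
}}

```text
t: 10.05
eef_pos: [601.6, -194.6, 195.5]
tcp_rot: [-2.758, 1.571, 0.705]
ft_force: [-0.0, 2.0, 1.9]
opening: 0.133
```

```bash
python3 -c "
from h import *
plan([601.5,-195,195],-86.3)
print(env.state()['moment'])"
```

```text
t 10.05 pos [ 601.6 -194.6  195.5] jaw -71.5 j [-0.42  0.51  1.55  0.    1.09  0.83] F [-0.   2.   1.9] op 0.133
shift units [0.0011 0.0008 0.0004]
world turn deg -14.8 turn units 0.082
[-0.03632117  0.22431421 -0.07395177]
```

{"api": "carry_out", "payload": {
  "grip": [1,1,1,1,1],
  "linear": [
    [0,0,0],
    [0,0,0],
    [0,0,0],
    [0,0,0],
    [0,0,0]
  ],
  "turn": [-0.045,-0.045,-0.045,-0.045,-0.045]
}}

```text
t: 10.55
eef_pos: [601.9, -195.0, 195.6]
tcp_rot: [1.418, 1.57, -0.694]
ft_force: [1.5, -1.2, -0.3]
opening: 0.131
```

{"api": "carry_out", "payload": {
  "grip": [1,1,1,1,1],
  "linear": [
    [0,0,0],
    [0,0,0],
    [0,0,0],
    [0,0,0],
    [0,0,0]
  ],
  "turn": [-0.03,0,0,0,0]
}}

```text
t: 11.05
eef_pos: [602.0, -195.0, 195.5]
tcp_rot: [1.524, 1.57, -0.498]
ft_force: [4.4, -2.7, 0.8]
opening: 0.134
```

```bash
python3 -c "
from h import *
plan([601.5,-195,195],-26.3)
print(env.state()['moment'])"
```

```text
t 11.05 pos [ 602.  -195.   195.5] jaw -25.9 j [-0.42  0.51  1.55 -0.    1.09  0.03] F [ 4.4 -2.7  0.8] op 0.134
shift units [ 0.001  -0.0008  0.0005]
world turn deg -0.4 turn units 0.0024
[-0.87826134 -0.5725122  -0.07399447]
```

{"api": "carry_out", "payload": {
  "grip": [-1,-1,-1,-1,-1],
  "linear": [
    [0,0,0],
    [0,0,0],
    [0,0,0],
    [-0.05,0,0],
    [-0.08,0,0]
  ],
  "turn": [0,0,0,0,0]
}}

```text
t: 11.55
eef_pos: [600.5, -194.2, 258.9]
tcp_rot: [-1.577, 1.565, 2.686]
ft_force: [0.6, 0.4, 0.7]
opening: 0.5
```

{"api": "carry_out", "payload": {
  "grip": [-1,-1,-1,-1,-1],
  "linear": [
    [-0.05,0,0],
    [0,0,0],
    [0,0,0],
    [0,0,0],
    [0,0,0]
  ],
  "turn": [-0.047,-0.047,-0.047,-0.047,-0.047]
}}

```text
t: 12.05
eef_pos: [601.3, -194.5, 285.4]
tcp_rot: [-2.627, 1.57, 2.38]
ft_force: [-1.1, 0.2, -0.6]
opening: 0.92
```

{"api": "carry_out", "payload": {
  "grip": [-1,-1,-1],
  "linear": [
    [0,0,0],
    [0,0,0],
    [0,0,0]
  ],
  "turn": [-0.047,0,0]
}}

```text
t: 12.35
eef_pos: [601.4, -194.6, 285.4]
tcp_rot: [-2.852, 1.57, 2.292]
ft_force: [-0.1, 0.3, 0.8]
opening: 0.994
```

```bash
python3 -c "
from h import *
plan([473,334.7,200],24.8)
im=cams.read_camera('scene');cv2.imwrite('pics/s2.png',im)"
```

```text
t 12.35 pos [ 601.4 -194.6  285.4] jaw 24.8 j [-0.42  0.43  1.42  0.    1.28 -0.85] F [-0.1  0.3  0.8] op 0.994
shift units [ 0.1711  0.21   -1.0688]
world turn deg 0.0 turn units -0.0003
```

{"api": "carry_out", "payload": {
  "grip": [-1,-1,-1,-1,-1],
  "linear": [
    [0,0.0175,-0.0891],
    [0,0.0175,-0.0891],
    [0,0.0175,-0.0891],
    [0,0.0175,-0.0891],
    [0,0.0175,-0.0891]
  ],
  "turn": [0,0,0,0,0]
}}

```text
t: 12.9
eef_pos: [546.3, 27.3, 285.6]
tcp_rot: [1.805, 1.571, 0.667]
ft_force: [0.3, 0.8, 0.7]
opening: 1.0
```

{"api": "carry_out", "payload": {
  "grip": [-1,-1,-1,-1,-1],
  "linear": [
    [0,0.0175,-0.0891],
    [0,0.0175,-0.0891],
    [0,0.0175,-0.0891],
    [0,0.0175,-0.0891],
    [0.02,0.0175,-0.0891]
  ],
  "turn": [0,0,0,0,0]
}}

```text
t: 13.4
eef_pos: [492.1, 247.9, 276.5]
tcp_rot: [1.53, 1.568, 0.393]
ft_force: [1.2, -0.9, -0.0]
opening: 1.001
```

{"api": "carry_out", "payload": {
  "grip": [-1,-1,-1,-1,-1],
  "linear": [
    [0.02,0.0175,-0.0891],
    [0.02,0.0175,-0.0891],
    [0.08,0,0],
    [0.08,0,0],
    [0,0,0]
  ],
  "turn": [0,0,0,0,0]
}}

```text
t: 13.9
eef_pos: [468.5, 333.4, 171.3]
tcp_rot: [-1.501, 1.563, -2.637]
ft_force: [0.3, -0.3, 1.1]
opening: 1.004
```

{"api": "carry_out", "payload": {
  "grip": [-1],
  "linear": [
    [0,0,0]
  ],
  "turn": [0]
}}

```text
t: 14.0
eef_pos: [471.0, 334.2, 176.2]
tcp_rot: [-1.763, 1.57, -2.899]
ft_force: [0.1, -0.3, 0.5]
opening: 1.002
```

```bash
python3 - <<'E'
from h import *
plan([473,334.7,18],24.8)
im=cams.read_camera("scene");t=cams.read_camera("top")
f=lambda i,x,y,w,h,W,H:cv2.resize(cv2.convertScaleAbs(i[y:y+h,x:x+w],alpha=1.5,beta=10),(W,H),interpolation=cv2.INTER_NEAREST)
o=np.zeros((600,800,3),np.uint8)
o[:320,:400]=f(t,320,140,50,40,400,320);o[:320,400:]=f(im,180,140,50,40,400,320)
o[325:595,:400]=f(im,270,210,160,108,400,270);o[325:595,400:]=f(t,150,150,148,100,400,270)
cv2.imwrite("pics/crop6.png",o)
E
```

```text
t 14.0 pos [471.  334.2 176.2] jaw 24.9 j [0.5  0.45 1.71 0.   0.99 0.07] F [ 0.1 -0.3  0.5] op 1.002
shift units [0.3164 0.0042 0.0009]
world turn deg -0.1 turn units 0.0006
```

View pics/crop6.png

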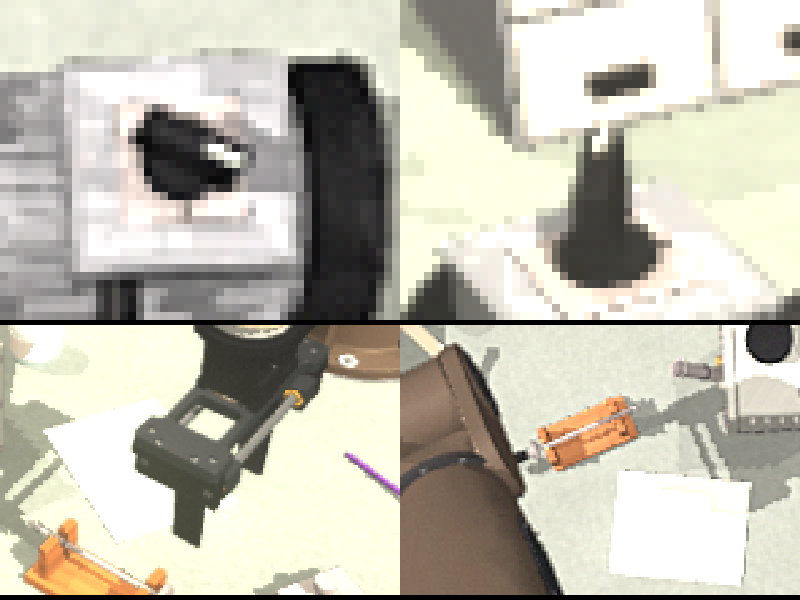

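Bar now lies turned about 60° (off) in both views. Near fingertip bottom at about scene (343,297); next I check the height offset.

```bash
python3 - <<'E'
from h import *
s,R=tool();p=s["eef_pos"]
for off in(47.5,59.5):
  for w in(-10,10):
    q=p+R[:,1]*off+R[:,2]*w
    q2=p-R[:,1]*off+R[:,2]*w
    print(off,w,[np.round(proj("scene",[k[0],k[1],z])) .tolist() for k in(q,q2) for z in(162,190)])
E
```

```text
47.5 -10 [[347.0, 307.0], [348.0, 298.0], [370.0, 280.0], [372.0, 270.0]]
47.5 10 [[338.0, 303.0], [340.0, 293.0], [362.0, 276.0], [363.0, 266.0]]
59.5 -10 [[344.0, 311.0], [345.0, 301.0], [373.0, 277.0], [375.0, 267.0]]
59.5 10 [[335.0, 306.0], [336.0, 296.0], [365.0, 273.0], [366.0, 263.0]]
```

{"api": "carry_out", "payload": {
  "grip": [-1,-1,-1,-1,-1],
  "linear": [
    [0,0,0],
    [0.08,0,0],
    [0.08,0,0],
    [0.06,0,0],
    [0,0,0]
  ],
  "turn": [0,0,0,0,0]
}}

```text
t: 14.6
eef_pos: [469.7, 333.4, 63.4]
tcp_rot: [-1.514, 1.567, -2.649]
ft_force: [-0.1, -0.7, -0.4]
opening: 1.001
```

{"api": "carry_out", "payload": {
  "grip": [-1,-1],
  "linear": [
    [0,0,0],
    [0,0,0]
  ],
  "turn": [0,0]
}}

```text
t: 14.8
eef_pos: [471.7, 334.7, 67.6]
tcp_rot: [1.658, 1.567, 0.523]
ft_force: [-0.3, 0.1, 0.9]
opening: 1.002
```

```bash
python3 - <<'E'
from h import *
plan([473,334.7,12.5],24.8)
E
```

```text
t 14.8 pos [471.7 334.7  67.6] jaw 25.0 j [0.5  0.59 1.81 0.   0.74 0.07] F [-0.3  0.1  0.9] op 1.002
shift units [0.1103 0.0019 0.0011]
world turn deg -0.2 turn units 0.0011
```

{"api": "carry_out", "payload": {
  "grip": [-1,-1,-1,0,1],
  "linear": [
    [0.05,0.002,0.001],
    [0.04,0,0],
    [0.02,0,0],
    [0,0,0],
    [0,0,0]
  ],
  "turn": [0,0,0,0,0]
}}

```text
t: 15.3
eef_pos: [472.4, 334.5, 11.7]
tcp_rot: [1.669, 1.569, 0.534]
ft_force: [0.3, 0.8, 0.5]
opening: 0.886
```

{"api": "carry_out", "payload": {
  "grip": [1,1,1,1,1],
  "linear": [
    [0,0,0],
    [0,0,0],
    [0,0,0],
    [0,0,0],
    [0,0,0]
  ],
  "turn": [0,0,0,0,0]
}}

```text
t: 15.8
eef_pos: [471.8, 334.2, 10.6]
tcp_rot: [1.89, 1.571, 0.756]
ft_force: [-0.0, 0.1, -0.3]
opening: 0.47
```

{"api": "carry_out", "payload": {
  "grip": [1,1,1,1,1],
  "linear": [
    [0,0,0],
    [0,0,0],
    [0,0,0],
    [0,0,0],
    [0,0,0]
  ],
  "turn": [0,0,0,0,0]
}}

```text
t: 16.3
eef_pos: [471.8, 334.2, 10.4]
tcp_rot: [2.097, 1.571, 0.963]
ft_force: [-0.0, -0.8, -0.1]
opening: 0.163
```

```bash
python3 - <<'E'
from h import *
plan([473,334.7,12.5],24.8)
E
```

```text
t 16.3 pos [471.8 334.2  10.4] jaw 25.0 j [0.5  0.68 1.84 0.   0.63 0.07] F [-0.  -0.8 -0.1] op 0.163
shift units [-0.0041  0.0026  0.    ]
world turn deg -0.2 turn units 0.0012
```

{"api": "carry_out", "payload": {
  "grip": [1,1,1,1,1],
  "linear": [
    [0,0,0],
    [-0.02,0,0],
    [-0.04,0,0],
    [-0.06,0,0],
    [-0.06,0,0]
  ],
  "turn": [0,0,0,0,0]
}}

```text
t: 16.8
eef_pos: [471.5, 334.0, 101.8]
tcp_rot: [-1.654, 1.57, -2.788]
ft_force: [0.7, 0.9, -0.2]
opening: 0.163
```

{"api": "carry_out", "payload": {
  "grip": [1,1,1,1,1],
  "linear": [
    [-0.06,0,0],
    [0,0,0],
    [0,0,0],
    [0,0,0],
    [0,0,0]
  ],
  "turn": [0.03,0.03,0.03,0.028,0]
}}

```text
t: 17.3
eef_pos: [471.7, 334.1, 131.2]
tcp_rot: [2.184, 1.57, 0.678]
ft_force: [0.5, 1.2, -1.2]
opening: 0.159
```

```bash
python3 - <<'E'
from h import *
plan([567,335,130],3.7)
im=cams.read_camera("scene");t=cams.read_camera("top")
cv2.imwrite("pics/s3.png",im);cv2.imwrite("pics/t3.png",t)
f=lambda i,x,y,w,h,W,H:cv2.resize(cv2.convertScaleAbs(i[y:y+h,x:x+w],alpha=1.3,beta=10),(W,H),interpolation=cv2.INTER_NEAREST)
o=np.vstack([f(im,220,170,160,120,640,480)[:,:],])
o=np.hstack([f(im,220,190,130,140,520,560),f(t,190,130,70,140,280,560)])
cv2.imwrite("pics/crop7.png",o)
E
```

```text
t 17.3 pos [471.7 334.1 131.2] jaw 3.7 j [0.5  0.5  1.75 0.   0.89 0.44] F [ 0.5  1.2 -1.2] op 0.159
shift units [0.0024 0.1903 0.0106]
world turn deg -0.0 turn units 0.0
```

View pics/crop7.png

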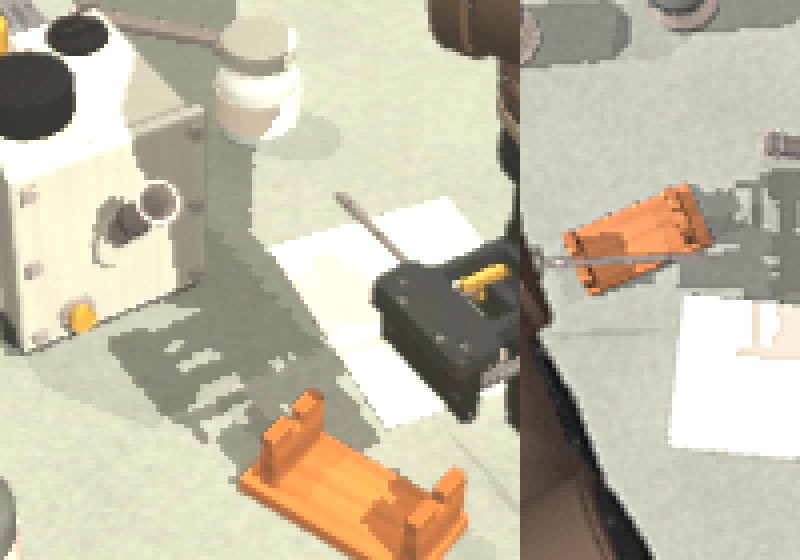

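The dipstick is held, with its tip at scene (305,239) and top (236,193.7). The mouth is seen end-on at scene (259,240).

```bash
python3 - <<'E'
from h import *
print(two((236,193.6),(304.7,239.2)))
print("mouth",two((252.3,165.6),(220+158/4-.3,190+202/4-.3)))
E
```

```text
(array([485.65771812, 155.71153279, 170.49872321]), np.float64(2.8821294620312625))
mouth (array([580.65518494, 105.4904656 , 166.23212776]), np.float64(1.310176638794175))
```

{"api": "carry_out", "payload": {
  "grip": [1,1,1,1,1],
  "linear": [
    [0.003,0.063,0.0],
    [0.002,0.064,0.0],
    [0.002,0.064,0.011],
    [0,0,0],
    [0,0,0]
  ],
  "turn": [0,0,0,0,0]
}}

```text
t: 17.9
eef_pos: [567.3, 334.6, 126.5]
tcp_rot: [-1.346, 1.57, -2.85]
ft_force: [-0.1, 0.8, -0.9]
opening: 0.167
```

```bash
python3 - <<'E'
from h import *
plan([565.7,310,127.5],3.7)
s,R=tool();print(R.round(3))
im=cams.read_camera("scene");t=cams.read_camera("top")
cv2.imwrite("pics/s4.png",im);cv2.imwrite("pics/t4.png",t)
f=lambda i,x,y,w,h,W,H:cv2.resize(cv2.convertScaleAbs(i[y:y+h,x:x+w],alpha=1.3,beta=10),(W,H),interpolation=cv2.INTER_NEAREST)
cv2.imwrite("pics/crop8.png",np.hstack([f(im,230,210,50,70,400,560),f(t,215,145,50,70,400,560)]))
E
```

```text
t 17.9 pos [567.3 334.6 126.5] jaw 3.8 j [0.43 0.61 1.55 0.   0.98 0.37] F [-0.1  0.8 -0.9] op 0.167
shift units [-0.0021 -0.0065  0.0488]
world turn deg -0.1 turn units 0.0007
[[-0.001  0.998  0.067]
 [-0.     0.067 -0.998]
 [-1.    -0.001  0.   ]]
```

View pics/crop8.png

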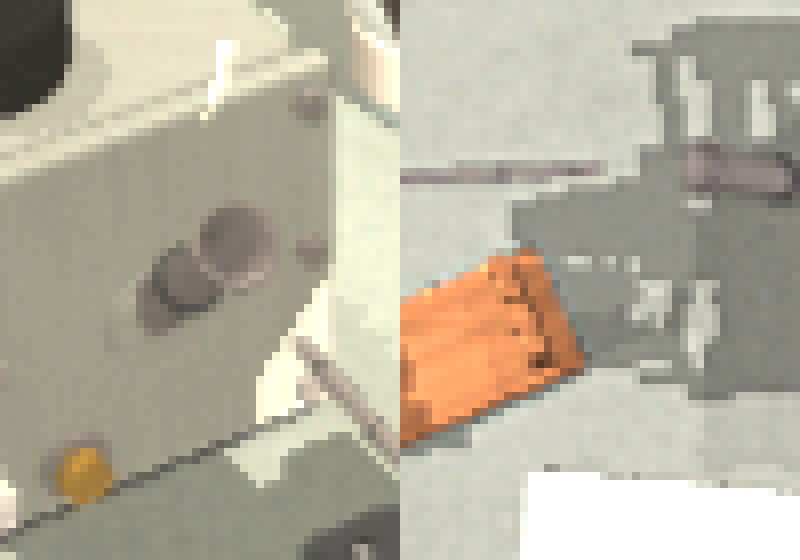

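The rod tip is at top (240.1,165.6) and scene (266.7,252.4). The mouth is at top (252,165.1) and scene (259.1,239.9).

```bash
python3 - <<'E'
from h import *
print(two((240.1,165.6),(266.7,252.4)))
print("mouth",two((252,165.1),(259.1,239.9)), onz("top",252,165.1,165),onz("scene",259.1,239.9,165))
# rod line in scene: fit darkest? print rod edge midline in top
print(onz("top",215,166.6,160),onz("top",240.1,165.6,160))
E
```

```text
(array([581.01251904, 146.73842437, 161.56467493]), np.float64(0.4039813122867451))
mouth (array([581.66689925, 106.54872215, 168.39472543]), np.float64(1.862392896182689)) [583.15645285 106.2983212  165.        ] [579.29649239 103.53063148 165.        ]
[576.08897125 231.44261708 160.        ] [581.49552617 146.77982491 160.        ]
```

{"api": "carry_out", "payload": {
  "grip": [1,1,1,1,1],
  "linear": [
    [-0.008,-0.004,0.03],
    [0,0,0.03],
    [0,0,0.01],
    [0,0,0],
    [0,0,0]
  ],
  "turn": [0,0,0,0,0]
}}

```text
t: 18.5
eef_pos: [567.9, 299.7, 131.1]
tcp_rot: [2.33, 1.57, 0.825]
ft_force: [0.5, 0.6, -1.6]
opening: 0.157
```

{"api": "carry_out", "payload": {
  "grip": [1,1,1,1],
  "linear": [
    [0,0,0.01],
    [0,0,0.01],
    [0,0,0],
    [0,0,0]
  ],
  "turn": [0,0,0,0]
}}

```text
t: 18.9
eef_pos: [568.5, 289.9, 130.9]
tcp_rot: [2.674, 1.571, 1.169]
ft_force: [-0.7, -0.5, -0.6]
opening: 0.161
```

```bash
python3 - <<'E'
from h import *
plan([567.7,286,130.5],3.7)
print(env.state()['moment'])
E
```

```text
t 18.9 pos [568.5 289.9 130.9] jaw 3.8 j [0.37 0.58 1.6  0.   0.96 0.3 ] F [-0.7 -0.5 -0.6] op 0.161
shift units [ 0.0009 -0.002   0.0076]
world turn deg -0.1 turn units 0.0003
[-0.00985377  0.01262491  0.03245772]
```

{"api": "carry_out", "payload": {
  "grip": [1,1,1],
  "linear": [
    [0,0,0.008],
    [0,0,0],
    [0,0,0]
  ],
  "turn": [0,0,0]
}}

```text
t: 19.2
eef_pos: [568.7, 285.9, 131.0]
tcp_rot: [2.777, 1.571, 1.272]
ft_force: [-0.4, -0.2, -0.4]
opening: 0.163
```

{"api": "carry_out", "payload": {
  "grip": [1,1,1],
  "linear": [
    [0,0,0.006],
    [0,0,0],
    [0,0,0]
  ],
  "turn": [0,0,0]
}}

```text
t: 19.5
eef_pos: [568.9, 283.2, 131.0]
tcp_rot: [2.528, 1.57, 1.023]
ft_force: [0.4, 3.3, -0.2]
opening: 0.158
```

{"api": "carry_out", "payload": {
  "grip": [1,1,1,1],
  "linear": [
    [0,0,0.005],
    [-0.016,0,0.001],
    [-0.016,0,0.002],
    [0,0,0]
  ],
  "turn": [0,0,0,0]
}}

```text
t: 19.9
eef_pos: [569.5, 280.1, 148.1]
tcp_rot: [2.373, 1.568, 0.868]
ft_force: [-0.3, 7.3, -1.1]
opening: 0.161
```

```bash
python3 - <<'E'
from h import *
plan([567.7,286,130.5],3.7)
print(env.state()['moment'])
cv2.imwrite("pics/s5.png",cams.read_camera("scene"));cv2.imwrite("pics/t5.png",cams.read_camera("top"))
E
```

```text
t 19.9 pos [569.5 280.1 148.1] jaw 3.8 j [0.35 0.56 1.59 0.   0.99 0.29] F [-0.3  7.3 -1.1] op 0.161
shift units [ 0.0352 -0.0028 -0.012 ]
world turn deg -0.1 turn units 0.0004
[1.45365101 0.145818   0.01793857]
```

{"api": "carry_out", "payload": {
  "grip": [1,1,1,1],
  "linear": [
    [-0.032,0,0.0044],
    [-0.032,0,0.007],
    [-0.031,0,0.01],
    [0,0,0]
  ],
  "turn": [0,0,0,0]
}}

```text
t: 20.4
eef_pos: [570.5, 268.1, 196.3]
tcp_rot: [1.832, 1.568, 0.327]
ft_force: [-0.8, 1.5, -0.8]
opening: 0.164
```

```bash
python3 - <<'E'
from h import *
plan([567.7,286,130.5],3.7)
print(env.state()['moment'])
im=cams.read_camera("scene");t=cams.read_camera("top")
cv2.imwrite("pics/s6.png",im);cv2.imwrite("pics/t6.png",t)
f=lambda i,x,y,w,h,W,H:cv2.resize(cv2.convertScaleAbs(i[y:y+h,x:x+w],alpha=1.3,beta=10),(W,H),interpolation=cv2.INTER_NEAREST)
cv2.imwrite("pics/crop9.png",np.hstack([f(im,235,190,80,100,440,550),f(t,205,140,60,100,330,550)]))
E
```

```text
t 20.4 pos [570.5 268.1 196.3] jaw 3.7 j [ 0.33  0.5   1.55 -0.    1.09  0.27] F [-0.8  1.5 -0.8] op 0.164
shift units [ 0.1316 -0.0037 -0.036 ]
world turn deg -0.0 turn units 0.0003
[0.28833029 0.06746973 0.01682314]
```

View pics/crop9.png

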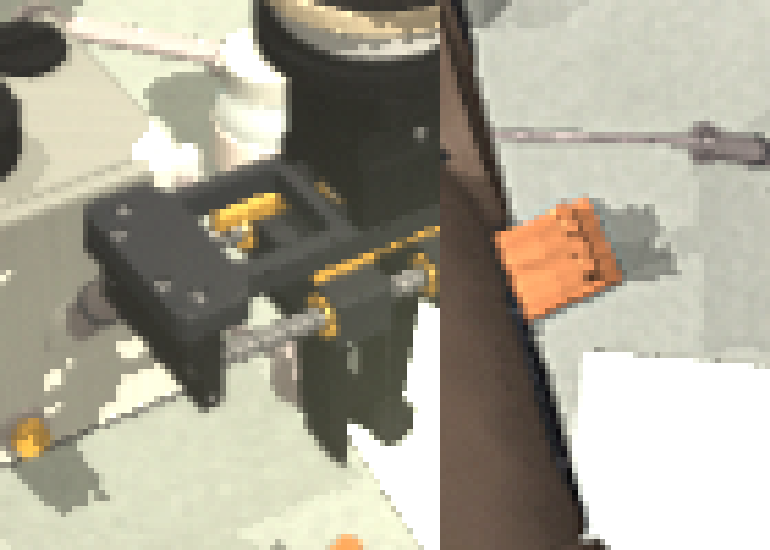

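The top view shows the rod entering the mouth in line with the tube, so the pivot in the flare is working.

{"api": "carry_out", "payload": {
  "grip": [1,1,1,1,1],
  "linear": [
    [-0.03,0,0.014],
    [-0.029,0,0.016],
    [-0.028,0,0.018],
    [-0.026,0,0.02],
    [0,0,0]
  ],
  "turn": [0,0,0,0,0]
}}

```text
t: 21.0
eef_pos: [572.9, 233.0, 253.5]
tcp_rot: [1.742, 1.567, 0.236]
ft_force: [0.4, 0.2, -1.0]
opening: 0.162
```

```bash
python3 - <<'E'
from h import *
plan([570,228,274],3.7)
print(env.state()['moment'])
cv2.imwrite("pics/s7.png",cams.read_camera("scene"));t=cams.read_camera("top");cv2.imwrite("pics/t7.png",t)
E
```

```text
t 21.0 pos [572.9 233.  253.5] jaw 3.7 j [ 0.28  0.43  1.51 -0.    1.2   0.22] F [ 0.4  0.2 -1. ] op 0.162
shift units [-0.0411 -0.0063  0.0097]
world turn deg 0.0 turn units -0.0
[0.17779216 0.09195321 0.01959213]
```

{"api": "carry_out", "payload": {
  "grip": [1,1,1,1],
  "linear": [
    [-0.012,0,0.014],
    [-0.01,0,0.015],
    [0,0,0],
    [0,0,0]
  ],
  "turn": [0,0,0,0]
}}

```text
t: 21.5
eef_pos: [573.1, 219.6, 262.0]
tcp_rot: [1.09, 1.571, -0.415]
ft_force: [0.1, 1.1, -0.6]
opening: 0.161
```

{"api": "carry_out", "payload": {
  "grip": [1,1,1],
  "linear": [
    [0.008,0,0.006],
    [0.008,0,0.006],
    [0,0,0]
  ],
  "turn": [0,0,0]
}}

```text
t: 21.8
eef_pos: [573.1, 213.5, 252.9]
tcp_rot: [-1.304, 1.569, -2.809]
ft_force: [-0.9, 0.7, -3.7]
opening: 0.164
```

```bash
python3 - <<'E'
from h import *
plan([574.3,218,264.5],3.7)
print(env.state()['moment'])
im=cams.read_camera("scene");t=cams.read_camera("top")
cv2.imwrite("pics/s8.png",im);cv2.imwrite("pics/t8.png",t)
r=t[155:172,222:266].min(2);print("\n".join(" ".join("%3d"%v for v in row[::1]) for row in r))
E
```

```text
t 21.8 pos [573.1 213.5 252.9] jaw 3.8 j [ 0.25  0.43  1.52 -0.    1.19  0.18] F [-0.9  0.7 -3.7] op 0.164
shift units [-0.0232  0.0029 -0.0089]
world turn deg -0.1 turn units 0.0004
[0.37977426 0.03916532 0.033496  ]
 62  62  62  64  59  26  16  52 118 149 143 140 136 139 143 139 140 140 140 139 141 140 138 139 138 141 141 139 137 143 142 141 146 145 142 143 142 143 144 144 144 140 138 139
 61  63  61  64  60  40  18  50 116 152 141 140 139 139 140 141 141 136 136 139 139 137 138 141 138 140 141 140 138 141 141 142 145 139 140 141 140 142 146 146 146 142 139 136
 62  62  65  66  64  47  21  34 103 155 142 140 141 141 141 141 140 135 134 136 138 137 139 142 138 139 143 140 140 141 141 140 142 140 141 141 141 140 141 142 143 143 142 139
 66  64  64  66  68  57  17  18  88 154 144 141 141 140 142 139 138 139 138 137 139 140 140 140 136 138 142 142 142 140 138 139 142 145 143 140 140 140 140 140 140 143 145 143
 64  66  65  66  68  61  20  14  87 156 144 141 140 141 141 142 137 140 141 139 142 140 141 139 137 138 139 139 141 141 140 140 143 144 144 142 140 142 145 141 141 141 139 131
 6
[... 1409 characters left out ...]
  39  56  66  66  64  68  60  22  24  92 153 144 141 138 142 140 140 143 141 140 145 146 146 142 144 149 146 132 109  61  65  68  63  65  70  75  81  86  90  89  73  62  93
 32  26  39  61  64  64  65  60  38   8  90 161 146 142 146 146 144 143 143 141 143 145 145 142 137 142 142 144 139 134 136 123  94 121 115  98  97  83  68  54  50  43  67  84
 29  35  51  63  63  64  62  61  47   9  75 144 150 143 147 145 140 141 146 143 142 142 145 142 139 140 144 143 136 132 140 135 125 133 132 129 128 127 121 102  94  96  99  84
 33  37  53  66  64  62  61  64  56  18  51 119 152 142 144 147 143 141 141 141 142 142 140 141 141 145 145 141 134 126 129 130 128 127 131 132 131 133 137 131 131 132 133 130
```

{"api": "carry_out", "payload": {
  "grip": [1,1,1,1,1],
  "linear": [
    [0.023,0,0.02],
    [0.023,0,0.02],
    [0,0,0],
    [0,0,0],
    [0,0,0]
  ],
  "turn": [0,0,0,0,0]
}}

```text
t: 22.4
eef_pos: [574.8, 193.9, 231.1]
tcp_rot: [2.473, 1.571, 0.968]
ft_force: [0.3, 0.5, -1.6]
opening: 0.165
```

```bash
python3 - <<'E'
from h import *
plan([580,131,160.5],3.7)
print(env.state()['moment'])
E
```

```text
t 22.4 pos [574.8 193.9 231.1] jaw 3.8 j [0.22 0.44 1.57 0.   1.14 0.15] F [ 0.3  0.5 -1.6] op 0.165
shift units [0.1412 0.0021 0.1262]
world turn deg -0.1 turn units 0.0003
[0.22783886 0.09905944 0.01083968]
```

Sliding in freely; continuing.

{"api": "carry_out", "payload": {
  "grip": [1,1,1,1,1],
  "linear": [
    [0.024,0.001,0.021],
    [0.024,0,0.021],
    [0.024,0.001,0.021],
    [0.024,0,0.021],
    [0,0,0]
  ],
  "turn": [0,0,0,0,0]
}}

```text
t: 22.9
eef_pos: [577.9, 150.2, 180.7]
tcp_rot: [-1.385, 1.567, -2.891]
ft_force: [0.4, 2.0, -3.4]
opening: 0.159
```

{"api": "carry_out", "payload": {
  "grip": [1,1,1,1],
  "linear": [
    [0.012,0,0.011],
    [0.012,0,0.011],
    [0.01,0,0.008],
    [0,0,0]
  ],
  "turn": [0,0,0,0]
}}

```text
t: 23.3
eef_pos: [579.3, 136.5, 165.3]
tcp_rot: [-1.256, 1.57, -2.761]
ft_force: [-0.8, 0.5, -2.3]
opening: 0.162
```

```bash
python3 - <<'E'
from h import *
plan([580,131,160.5],3.7)
print(env.state()['moment'])
E
```

```text
t 23.3 pos [579.3 136.5 165.3] jaw 3.8 j [ 0.12  0.49  1.67 -0.    0.98  0.06] F [-0.8  0.5 -2.3] op 0.162
shift units [0.0096 0.0007 0.0111]
world turn deg -0.1 turn units 0.0003
[ 0.18753603  0.10675827 -0.04073473]
```

{"api": "carry_out", "payload": {
  "grip": [1,1,1,1],
  "linear": [
    [0.005,0,0.004],
    [0.005,0,0.004],
    [0,0,0],
    [0,0,0]
  ],
  "turn": [0,0,0,0]
}}

```text
t: 23.7
eef_pos: [579.8, 133.1, 161.0]
tcp_rot: [0.611, 1.571, -0.894]
ft_force: [-0.1, -0.2, -1.6]
opening: 0.163
```

{"api": "carry_out", "payload": {
  "grip": [1,1,1,1],
  "linear": [
    [0.004,0,0.0035],
    [0,0,0],
    [0,0,0],
    [0,0,0]
  ],
  "turn": [0,0,0,0]
}}

```text
t: 24.1
eef_pos: [579.9, 131.4, 158.9]
tcp_rot: [2.733, 1.571, 1.228]
ft_force: [-0.3, 0.3, -1.5]
opening: 0.164
```

{"api": "carry_out", "payload": {
  "grip": [1,1,1,1],
  "linear": [
    [0.004,0,0.0035],
    [0,0,0],
    [0,0,0],
    [0,0,0]
  ],
  "turn": [0,0,0,0]
}}

```text
t: 24.5
eef_pos: [580.0, 129.6, 156.9]
tcp_rot: [-2.776, 1.571, 2.002]
ft_force: [-0.2, 0.2, -1.5]
opening: 0.16
```

{"api": "carry_out", "payload": {
  "grip": [1,1,1],
  "linear": [
    [0.004,0,0.0035],
    [0,0,0],
    [0,0,0]
  ],
  "turn": [0,0,0]
}}

```text
t: 24.8
eef_pos: [580.1, 127.8, 154.9]
tcp_rot: [-1.856, 1.571, 2.922]
ft_force: [0.2, -0.0, -1.0]
opening: 0.166
```

{"api": "carry_out", "payload": {
  "grip": [1,1,1],
  "linear": [
    [0.004,0,0.0035],
    [0,0,0],
    [0,0,0]
  ],
  "turn": [0,0,0]
}}

```text
t: 25.1
eef_pos: [580.4, 127.2, 154.2]
tcp_rot: [2.372, 1.568, 0.867]
ft_force: [-3.7, 7.1, 9.5]
opening: 0.163
```

```bash
python3 - <<'E'
from h import *
plan([580,131,160.5],3.7)
im=cams.read_camera("scene");t=cams.read_camera("top")
cv2.imwrite("pics/s9.png",im);cv2.imwrite("pics/t9.png",t)
E
```

```text
t 25.1 pos [580.4 127.2 154.2] jaw 3.8 j [0.1  0.5  1.69 0.   0.95 0.04] F [-3.7  7.1  9.5] op 0.163
shift units [-0.0126 -0.0002 -0.0077]
world turn deg -0.1 turn units 0.0004
```

{"api": "carry_out", "payload": {
  "grip": [1,1,1,1],
  "linear": [
    [0.003,0,0.0025],
    [0,0,0],
    [0,0,0],
    [0,0,0]
  ],
  "turn": [0,0,0,0]
}}

```text
t: 25.6
eef_pos: [580.5, 127.0, 154.0]
tcp_rot: [2.381, 1.566, 0.876]
ft_force: [-7.8, 13.7, 21.5]
opening: 0.161
```

```bash
python3 - <<'E'
from h import *
plan([580,131,160.5],3.7)
im=cams.read_camera("scene");t=cams.read_camera("top")
cv2.imwrite("pics/s9.png",im);cv2.imwrite("pics/t9.png",t)
f=lambda i,x,y,w,h,W,H:cv2.resize(cv2.convertScaleAbs(i[y:y+h,x:x+w],alpha=1.6,beta=20),(W,H),interpolation=cv2.INTER_NEAREST)
cv2.imwrite("pics/crop10.png",np.hstack([f(im,230,200,60,80,400,533),f(t,230,140,60,80,400,533)]))
E
```

```text
t 25.6 pos [580.5 127.  154. ] jaw 3.8 j [0.1  0.5  1.69 0.   0.95 0.03] F [-7.8 13.7 21.5] op 0.161
shift units [-0.013  -0.0005 -0.008 ]
world turn deg -0.1 turn units 0.0004
```

View pics/crop10.png

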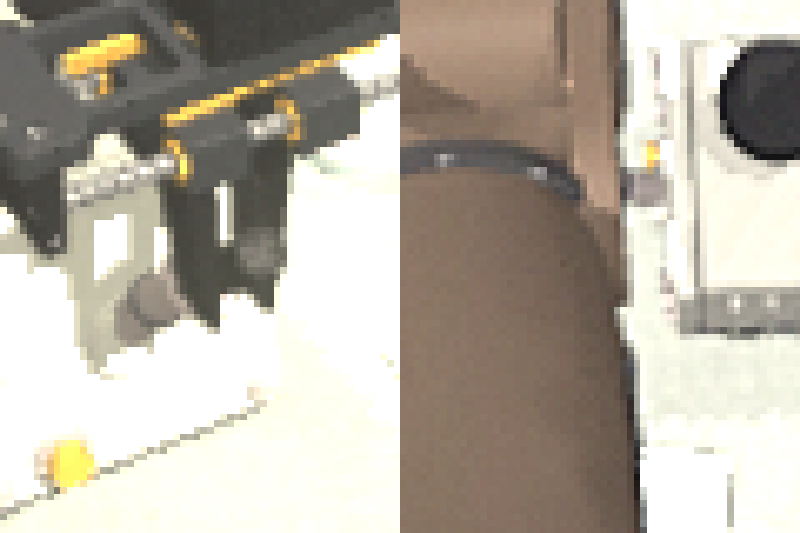

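The push meets a hard stop: 27 N along the tube axis with no further travel. The view is blocked by the gripper, so I can't see the collar. To be sure it is seated, I will release so gravity settles the rod, then take the grip again nearer mid-handle.

{"api": "carry_out", "payload": {
  "grip": [-1,-1,-1,-1,-1],
  "linear": [
    [-0.003,0,-0.0025],
    [0,0,0],
    [0,0,0],
    [-0.013,0,-0.009],
    [0,-0.002,0]
  ],
  "turn": [0,0,0,0,0]
}}

```text
t: 26.2
eef_pos: [579.3, 130.9, 160.1]
tcp_rot: [1.708, 1.57, 0.204]
ft_force: [0.3, 0.5, 0.8]
opening: 0.522
```

{"api": "carry_out", "payload": {
  "grip": [1,1,1,1,1],
  "linear": [
    [0,0,0],
    [0,0,0],
    [0,0,0],
    [0,0,0],
    [0,0,0]
  ],
  "turn": [0,0,0,0,0]
}}

```text
t: 26.7
eef_pos: [578.9, 130.5, 159.4]
tcp_rot: [-2.476, 1.571, 2.302]
ft_force: [0.2, -0.0, -0.0]
opening: 0.22
```

{"api": "carry_out", "payload": {
  "grip": [1,1,1],
  "linear": [
    [0,0,0],
    [0,0,0],
    [0,0,0]
  ],
  "turn": [0,0,0]
}}

```text
t: 27.0
eef_pos: [578.9, 130.5, 159.4]
tcp_rot: [-1.827, 1.571, 2.951]
ft_force: [0.4, -0.4, 0.2]
opening: 0.163
```

```bash
python3 - <<'E'
from h import *
plan([574.3,215,261],3.7)
E
```

```text
t 27.0 pos [578.9 130.5 159.4] jaw 3.8 j [0.11 0.49 1.69 0.   0.97 0.04] F [ 0.4 -0.4  0.2] op 0.163
shift units [-0.2032  0.0019 -0.1692]
world turn deg -0.1 turn units 0.0004
```

{"api": "carry_out", "payload": {
  "grip": [1,1,1,1,1],
  "linear": [
    [0,0,0],
    [0.003,0,0.0025],
    [0,0,0],
    [0,0,0],
    [0,0,0]
  ],
  "turn": [0,0,0,0,0]
}}

```text
t: 27.5
eef_pos: [579.1, 130.4, 159.3]
tcp_rot: [2.432, 1.568, 0.927]
ft_force: [-3.7, 6.7, 11.2]
opening: 0.162
```

A regrip 7 mm higher meets the same hard stop at once, so it is the collar on the mouth. Now I draw it out.

{"api": "carry_out", "payload": {
  "grip": [1,1,1,1,1],
  "linear": [
    [-0.015,0,-0.0125],
    [-0.03,0,-0.025],
    [-0.038,0,-0.032],
    [-0.038,0,-0.032],
    [-0.038,0,-0.032]
  ],
  "turn": [0,0,0,0,0]
}}

```text
t: 28.0
eef_pos: [574.4, 196.6, 238.4]
tcp_rot: [-1.262, 1.571, -2.767]
ft_force: [0.8, 0.5, -0.5]
opening: 0.16
```

{"api": "carry_out", "payload": {
  "grip": [1,1,1,1,1],
  "linear": [
    [-0.038,0,-0.032],
    [-0.038,0,-0.032],
    [-0.038,0,-0.032],
    [0,0,0],
    [0,0,0]
  ],
  "turn": [0,0,0,0,0]
}}

```text
t: 28.5
eef_pos: [571.2, 243.8, 294.0]
tcp_rot: [-0.944, 1.57, -2.448]
ft_force: [-0.8, -0.2, -1.3]
opening: 0.164
```

```bash
python3 - <<'E'
from h import *
plan([386.5,228,300],3.7)
im=cams.read_camera("scene");t=cams.read_camera("top")
cv2.imwrite("pics/s11.png",im);cv2.imwrite("pics/t11.png",t)
p=env.state()["eef_pos"]
h=p+[0,0,34.5];d=np.array([.064*.643,-.998*.643,-.766]);tip=h+189*d
print("pred tip",tip.round(),proj("top",tip),proj("scene",tip))
x,y=map(int,proj("top",tip));print(t[y-8:y+9,x-14:x+15].min(2))
E
```

```text
t 28.5 pos [571.2 243.8 294. ] jaw 3.8 j [ 0.3   0.41  1.44 -0.    1.29  0.23] F [-0.8 -0.2 -1.3] op 0.164
shift units [-0.012  -0.3706  0.0069]
world turn deg -0.1 turn units 0.0006
pred tip [579. 122. 183.] (np.float64(246.9933811129978), np.float64(165.19232287252137)) (np.float64(262.5427788400362), np.float64(238.4709002613813))
[[140 139 140 141 140 141 140 135 134 136 137 137 138 139 137 139 143 141
  140 141 140 141 142 139 141 141 140 139 140]
 [141 140 139 140 142 140 137 139 138 137 139 139 140 140 136 137 141 142
  141 140 137 138 142 144 142 140 140 140 140]
 [141 141 140 140 141 140 137 138 139 139 141 142 141 138 137 138 138 140
  140 140 140 139 142 143 143 141 141 142 143]
 [146 144 142 142 141 142 138 139 142 142 141 139 140 140 138 139 140 141
  143 141 143 142 140 140 140 142 141 142 141]
 [121 128 134 152 146 147 145 143 142 141 141 141 144 145 141 140 142 142
  141 141 139 137 146 142 141 143 140 140 141]
 [ 97 101 104 114 110 104 120 126 122 147 147 148 147 146 142 140 140 143
  140 146 142  90 122 136 149 146 147 145 139]
 [109  92  87  93  83  74  91 103 101 
[... 593 characters left out ...]
140 142 143 140 140 146 146 146 140 145 145 147
  139 114  74  85  96  61  65  72  74  79  83]
 [146 146 144 140 145 146 143 141 144 140 143 145 145 141 137 141 142 143
  138 132 135 125 100 119 114  99  97  83  67]
 [144 147 143 142 147 145 140 141 144 143 142 142 144 142 140 140 142 143
  135 131 138 134 123 131 132 127 129 126 122]
 [142 144 144 142 143 147 142 141 141 141 141 143 140 140 141 145 144 140
  134 125 130 130 128 128 130 131 131 131 136]
 [142 143 144 138 140 144 145 146 143 141 140 140 142 144 143 142 141 139
  140 137 131 133 134 131 129 131 134 132 133]
 [143 144 145 141 143 144 144 147 144 140 140 140 144 145 144 140 140 141
  143 142 130 130 132 130 131 133 135 133 127]]
```

{"api": "carry_out", "payload": {
  "grip": [1,1,1,1,1],
  "linear": [
    [-0.012,-0.04,-0.01],
    [0,-0.08,0.002],
    [0,-0.085,0.005],
    [0,-0.085,0.005],
    [0,-0.08,0.005]
  ],
  "turn": [0,0,0,0,0]
}}

```text
t: 29.1
eef_pos: [385.1, 227.0, 299.5]
tcp_rot: [-1.229, 1.569, -2.735]
ft_force: [0.0, 0.0, -0.5]
opening: 0.161
```

{"api": "carry_out", "payload": {
  "grip": [1,1,1,1,1],
  "linear": [
    [0.05,0,0],
    [0.08,0,0],
    [0.08,0,0],
    [0.06,0,0],
    [0.03,0,0]
  ],
  "turn": [0,0,0,0,0]
}}

```text
t: 29.6
eef_pos: [385.8, 226.9, 147.6]
tcp_rot: [-1.24, 1.566, -2.746]
ft_force: [1.2, -0.1, -0.6]
opening: 0.164
```

```bash
python3 - <<'E'
from h import *
plan([386.5,228,113],3.7)
E
```

```text
t 29.6 pos [385.8 226.9 147.6] jaw 3.7 j [ 0.38  0.32  2.04 -0.    0.79  0.32] F [ 1.2 -0.1 -0.6] op 0.164
shift units [ 0.0692  0.0018 -0.0021]
world turn deg -0.0 turn units 0.0001
```

{"api": "carry_out", "payload": {
  "grip": [1,1,1,1,1],
  "linear": [
    [0.03,0,0],
    [0.03,0,0],
    [0.022,0,-0.024],
    [0.024,0,-0.022],
    [0,0,0]
  ],
  "turn": [0,0,0,0,0]
}}

```text
t: 30.1
eef_pos: [385.1, 252.1, 96.2]
tcp_rot: [-1.277, 1.569, -2.781]
ft_force: [-0.0, 0.7, 0.6]
opening: 0.165
```

{"api": "carry_out", "payload": {
  "grip": [1,1,1,1,1],
  "linear": [
    [0.026,0,-0.02],
    [0.028,0,-0.018],
    [0.029,0,-0.015],
    [0,0,0],
    [0,0,0]
  ],
  "turn": [0,0,0,0,0]
}}

```text
t: 30.6
eef_pos: [383.7, 277.7, 55.9]
tcp_rot: [-1.313, 1.57, -2.818]
ft_force: [0.9, -0.4, 0.9]
opening: 0.166
```

```bash
python3 - <<'E'
from h import *
plan([382,294,0],3.7)
E
```

```text
t 30.6 pos [383.7 277.7  55.9] jaw 3.8 j [0.49 0.5  2.07 0.   0.57 0.42] F [ 0.9 -0.4  0.9] op 0.166
shift units [ 0.1118 -0.0011 -0.0327]
world turn deg -0.1 turn units 0.0006
```

{"api": "carry_out", "payload": {
  "grip": [1,1,1,1],
  "linear": [
    [0.03,0,-0.013],
    [0.031,0,-0.01],
    [0.02,0,-0.005],
    [0,0,0]
  ],
  "turn": [0,0,0,0]
}}

```text
t: 31.0
eef_pos: [382.7, 291.4, 15.0]
tcp_rot: [-1.126, 1.57, -2.63]
ft_force: [-0.4, 0.6, 1.1]
opening: 0.161
```

{"api": "carry_out", "payload": {
  "grip": [1,1,1,1],
  "linear": [
    [0.012,0,-0.002],
    [0.01,0,-0.001],
    [0,0,0],
    [0,0,0]
  ],
  "turn": [0,0,0,0]
}}

```text
t: 31.4
eef_pos: [382.8, 292.9, 4.5]
tcp_rot: [-1.277, 1.571, -2.782]
ft_force: [1.1, 0.0, 0.7]
opening: 0.163
```

```bash
python3 - <<'E'
from h import *
plan([382,294,-2],3.7)
E
```

```text
t 31.4 pos [382.8 292.9   4.5] jaw 3.8 j [0.52 0.61 2.08 0.   0.46 0.45] F [1.1 0.  0.7] op 0.163
shift units [ 0.0131 -0.0015 -0.0023]
world turn deg -0.1 turn units 0.0004
```

{"api": "carry_out", "payload": {
  "grip": [1,1,1,1],
  "linear": [
    [0.008,0,-0.001],
    [0.008,0,0],
    [0,0,0],
    [0,0,0]
  ],
  "turn": [0,0,0,0]
}}

```text
t: 31.8
eef_pos: [382.7, 293.4, -3.7]
tcp_rot: [-1.228, 1.57, -2.733]
ft_force: [0.6, 0.1, 0.6]
opening: 0.16
```

```bash
python3 - <<'E'
from h import *
plan([382,294,85],3.7)
E
```

```text
t 31.8 pos [382.7 293.4  -3.7] jaw 3.8 j [0.52 0.62 2.08 0.   0.44 0.45] F [0.6 0.1 0.6] op 0.16
shift units [-0.1774 -0.0014 -0.0012]
world turn deg -0.1 turn units 0.0004
```

{"api": "carry_out", "payload": {
  "grip": [1,1,1,1,1],
  "linear": [
    [-0.03,0,0],
    [-0.05,0,0],
    [-0.05,0,0],
    [-0.05,0,0],
    [-0.025,0,0]
  ],
  "turn": [0,0,0,0,0]
}}

```text
t: 32.3
eef_pos: [383.1, 293.7, 100.8]
tcp_rot: [2.081, 1.569, 0.576]
ft_force: [-0.3, 0.5, -1.1]
opening: 0.16
```

{"api": "carry_out", "payload": {
  "grip": [1,1,1],
  "linear": [
    [0,0,0],
    [0,0,0],
    [0,0,0]
  ],
  "turn": [0,0,0]
}}

```text
t: 32.6
eef_pos: [382.4, 293.2, 98.1]
tcp_rot: [-1.17, 1.569, -2.675]
ft_force: [0.6, -0.2, -0.5]
opening: 0.159
```

```bash
python3 - <<'E'
from h import *
plan([382,294,99],3.7)
im=cams.read_camera("scene");t=cams.read_camera("top")
cv2.imwrite("pics/s12.png",im);cv2.imwrite("pics/t12.png",t)
p=env.state()["eef_pos"];h=p+[0,0,34.5]
for a in(0,8,15,50):
    d=np.array([.065*np.cos(np.radians(a)),-.998*np.cos(np.radians(a)),-np.sin(np.radians(a))]);q=h+189*d
    print(a,q.round(),np.round(proj("top",q),1),np.round(proj("scene",q),1))
def dump(i,x0,x1,y0,y1):
    print("cols",x0,"rows",y0)
    for r in i[y0:y1,x0:x1].min(2):print(" ".join("%3d"%v for v in r))
dump(t,232,266,216,240)
dump(im,290,345,240,285)
E
```

```text
t 32.6 pos [382.4 293.2  98.1] jaw 3.8 j [0.52 0.44 2.01 0.   0.69 0.45] F [ 0.6 -0.2 -0.5] op 0.159
shift units [-0.0018 -0.0006 -0.0016]
world turn deg -0.1 turn units 0.0004
0 [395. 105. 133.] [251.4 221.5] [325.8 228.4]
8 [395. 107. 106.] [251.4 222.1] [325.5 236.8]
15 [394. 111.  84.] [250.4 222.5] [325.9 244.6]
50 [390. 172. -12.] [235.7 224.8] [337.2 285.7]
cols 232 rows 216
222 222 223 222 223 224 225 227 229 230 230 232 234 219 151 156 157 158 157 159 158 158 157 158 157 158 158 159 159 158 158 159 159 158
224 223 224 225 226 229 231 220 173 175 175 176 177 173 155 157 158 158 158 158 157 156 156 157 157 158 157 159 160 158 159 159 160 159
230 230 231 233 220 172 177 170 149 151 154 153 152 154 156 157 158 157 157 154 151 148 149 152 156 157 157 158 159 159 160 159 159 160
173 176 176 177 171 150 154 155 157 158 159 158 157 159 159 160 160 159 155 178 223 219 219 204 152 157 158 160 159 159 159 160 159 160
154 156 156 157 159 162 164 164 164 164 164 163 165 165 164 165 165 165 161 190 241 236 236 222 153 156 160 161 159 160 159 160 159 159
134 135 136 139 133 114 117 118 122
[... 11766 characters left out ...]
 169 168 169 169 168 169 168 178 230 235
144 143 144 145 142 145 146 103  93  93 100 137 145 144 148 144 112 210 234 235 235 235 235 235 235 235 235 235 235 235 235 235 234 234 235 235 235 235 232 184 169 169 168 168 168 169 169 169 168 168 168 169 168 177 230
147 146 143 141 142 145 142 135 100  92  95 100 137 145 147 149 144 117 227 235 235 235 235 235 235 235 235 235 235 235 235 235 235 235 235 235 235 235 235 232 184 168 168 169 169 168 168 169 168 169 168 168 168 169 229
146 143 141 141 140 143 145 143 137 101  94  96 101 138 144 146 145 141 181 230 235 235 235 235 235 235 235 235 235 235 235 234 235 235 235 235 235 235 235 235 232 231 184 169 169 169 169 169 168 168 168 168 169 169 177
```

```bash
python3 - <<'E'
import cv2
im=cv2.imread("pics/s12.png")
for y,r in enumerate(im[226:244,316:338].min(2)):print(226+y," ".join("%3d"%v for v in r))
E
```

```text
226 140 140 143 141 137 136 138 141 143 144 144 143 143 140 141 140 141 140 143 146 144 143
227 139 140 141 141 137 136 141 144 145 146 144 142 140 140 142 143 140 139 142 142 143 143
228 142 143 142 141 140 140 141 145 144 144 143 142 143 145 145 144 140 139 142 142 141 141
229 142 143 142 143 141 136 139 143 144 141 140 140 143 144 142 141 141 142 143 143 141 140
230 141 143 142 140 140 139 137 141 143 140 141 142 143 142 143 140 142 143 140 140 141 142
231 141 141 141 141 142 142 142 143 142 142 142 143 142 141 141 142 142 141 142 140 139 140
232 139 140 139 141 142 143 144 143 144 144 143 140 140 139 141 142 142 142 144 144 141 138
233 143 143 140 140 142 142 144 143 144 143 140 137 136 136 137 142 143 141 140 142 143 140
234 143 143 140 138 138 140 141 141 138 139 141 141 143 142 140 143 142 140 141 140 142 141
235 144 143 142 137 136 137 140 137 140 143 143 142 143 142 142 143 142 141 139 142 142 142
236 141 140 140 140 140 141 142 140 138 141 144 145 144 141 139 139 139 140 141 140 141 140
237 142 140 140 140 138 143 143 142 141 131 127 128 141 140 138 137 137 136 139 139 138 136
238 143 144 143 141 140 144 144 144 143 117  99 104 115 135 140 137 136 137 137 136 139 140
239 143 144 144 140 137 142 143 143 143 138  91  86  83  99 177 187 147 140 140 141 140 139
240 144 144 143 142 138 139 143 142 141 141 160 114  77  92 114 194 169 146 140 141 142 142
241 141 142 145 145 145 143 147 166 230 231 231 229 142  84  89 115 164 144 137 140 141 140
242 144 145 148 186 172 225 230 231 235 193 180 179 166 137 101  87 105 110 121 134 136 140
243 147 228 231 232 232 234 235 193 179 172 169 169 169 165 164 120  86  92 104 115 138 143
```

```bash
python3 - <<'E'
from h import *
print("tip",two((251.3,222.1),(325.8,237.9)))
a,b,c=[cv2.imread("pics/"+n) for n in("s2.png","s12.png","scene0.png")]
d=lambda p,q,x0,x1,y0,y1:cv2.absdiff(p[y0:y1,x0:x1],q[y0:y1,x0:x1]).mean().round(1)
print("switch patch: now vs start",d(b,c,195,216,155,176),"now vs t9(turned)",d(b,cv2.imread("pics/s9.png"),195,216,155,176))
for n,r in {"jar":(270,300,192,225),"bottle":(190,230,295,350),"filter":(240,278,358,410),"brush":(228,256,150,188),"folder":(306,330,390,420)}.items():print(n,d(b,c,*r))
s=env.state();print(s["t"],s["opening"],abs(s["qvel"]).max(),s["ft_force"])
env.job_done()
E
```

```text
tip (array([394.32812212, 107.1864364 , 103.22668484]), np.float64(0.8032267365010418))
switch patch: now vs start 34.9 now vs t9(turned) 23.5
jar 35.5
bottle 7.2
filter 6.7
brush 17.6
folder 7.5
32.7 0.16057545301179535 0.0032570239658061733 [-0.22604983 -0.04398701 -0.35140394]
the job is handed in; nothing more can be done
```

I turned the pump switch to off, pushed the dipstick down the guide tube to its stop, and drew it out again. I handed the job in at 32.7 s with the dipstick held still above the blotter; the hand-in gives no verdict.

**How it went**
- **Switch:** My first try closed just above the bar, because the fingers sat about 27 mm higher than the reported pose. After correcting the height I turned the bar 60°, and both cameras showed it in off afterwards.
- **Dipstick:** The tool only points down, so I tilted the rod by pivoting its tip in the tube's flare. The push met a hard stop of about 27 N along the tube axis. When I regripped 7 mm higher, the same stop came at once. I then drew it out and levelled it by pressing the tip on the pad.

**Last checks**
- **Tip position:** The cameras put the tip at (394, 107, 103) mm, over the middle of the blotter (about 395, 106) and within the height limits.
- **Level and grip:** The rod is about 9° off level. The gripper is closed on the handle at 15 mm, the wrist force is under 0.5 N and the arm is not moving.

**Not confirmed**
- **Collar:** I never saw it seated because the gripper blocked both views. That rests on the forces only. By my position estimates the grip ended about 7 mm closer to the mouth than expected, which I put down to slip in the grip and height error.
- **Switch at the end:** The final picture comparison was inconclusive: it differed from the start view, but also from the earlier turned view. The arm did not go back to the switch.
- **Bystanders:** The same comparison showed differences at the jar and the brush, and I did not look further. I think they are arm shadow, since no contact was felt there. The weight and spanner were not compared.

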